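# Load the label spindle, draw it from its stand and hold it leaning

### The job

Load the label spindle in its stand: slide the big white label roll down over it first, then the small orange roll on top, each fully home. Then grip the spindle by its bare tip, draw it straight up out of the stand with both rolls on it, lean it over about 45 degrees with the tip uppermost, and finish while still holding it there, steady and a good hand's breadth above the stand, ready for the labeller. Leave the meal trays and the stack of lids where they are.

Things in the scene. Friction and masses are not known exactly. Their poses are not given: they have to be found in the camera images.
- spindle_stand: Loading stand, fixed: black disc 80 mm across and 7 mm thick with a grey boss 40 mm across in its middle, top 32 mm above the table, bored 17.6 mm wide and 25 mm deep. Origin: centre of its underside on the table; z up.
- stand_top (a point): Centre of the top of the stand's boss, the mouth of its bore, 32 mm above the table.
- spindle: Loose label spindle, about 0.14 kg, upright in the stand at the start, not locked. Origin: end of its foot; z along its axis to the tip. From the origin: steel foot 16 mm across (0 to 24 mm, in the bore); blue flange 44 mm across (24 to 28, rests on the boss); aluminium shaft 20 mm across (28 to 97); blue tip tapering to 12 mm (97 to 104).
- spindle_seat (a point): Centre of the flange's upper face, 28 mm from the spindle's origin; axes as the spindle's. Here the rolls come home; at the start 36 mm above the table.
- spindle_tip (a point): End of the spindle's tip, 104 mm from its origin; at the start 112 mm above the table. With both rolls home the top 30 mm of the spindle stay bare to grip.
- big_roll: White label roll lying flat on the table: 60 mm outside, 26 mm high, about 70 g, rigid, with a brown card core whose open hole is 25 mm across, so it slides freely on the 20 mm shaft and sinks home by its own weight if let go once threaded. Origin: centre of its underside; z along its axis.
- big_roll_mid (a point): Centre of the big roll, at half height (13 mm).
- small_roll: Orange label roll lying flat on the table: 48 mm outside, 20 mm high, about 45 g, rigid, with the same 25 mm hole, sliding as freely. Origin: centre of its underside; z along its axis.
- small_roll_mid (a point): Centre of the small roll, at half height (10 mm).
- meal_tray_a: Bystander: oval foil meal tray with a lid board, 162x134x60 mm, loose, at the back left. Origin: centre of its underside.
- meal_tray_b: Bystander: oval foil meal tray with a lid board, 174x125x53 mm, loose, at the back middle. Origin: centre of its underside.
- lid_stack: Bystander: banded stack of grey lids, 147x112x39 mm, loose, at the back right. Origin: centre of its underside.
Mind the look-alikes: they are no part of the job. What is shaped like the spindle but purple or red is not meant.

How it is judged (in metres and radians):
On the way, in this order (a step that is already met when the one before it is completed fails the run):
1. the big white roll is fully home on the flange, the spindle in its stand (z of big_roll_mid in the frame of spindle_seat between 0.009 and 0.017 m and x of big_roll_mid in the frame of spindle_seat between -0.006 and 0.006 m and y of big_roll_mid in the frame of spindle_seat between -0.006 and 0.006 m and angle between the z axis of big_roll and the z axis of spindle, either way round below 0.15 rad and distance between spindle_seat and stand_top below 0.012 m and angle between spindle's own z axis and vertical below 0.15 rad), for 0.2 s.
2. the small orange roll is fully home on the big one, the spindle in its stand (all of step 1 and z of small_roll_mid in the frame of spindle_seat between 0.032 and 0.04 m and x of small_roll_mid in the frame of spindle_seat between -0.006 and 0.006 m and y of small_roll_mid in the frame of spindle_seat between -0.006 and 0.006 m and angle between the z axis of small_roll and the z axis of spindle, either way round below 0.15 rad), for 0.2 s.
3. the spindle is drawn upright out of the bore with both rolls on it (z of big_roll_mid in the frame of spindle_seat between 0.009 and 0.017 m and x of big_roll_mid in the frame of spindle_seat between -0.006 and 0.006 m and y of big_roll_mid in the frame of spindle_seat between -0.006 and 0.006 m and angle between the z axis of each of big_roll, small_roll and the z axis of spindle, either way round below 0.15 rad and z of small_roll_mid in the frame of spindle_seat between 0.032 and 0.04 m and x of small_roll_mid in the frame of spindle_seat between -0.006 and 0.006 m and y of small_roll_mid in the frame of spindle_seat between -0.006 and 0.006 m and height (world z) of spindle above 0.036 m and angle between spindle's own z axis and vertical below 0.3 rad), for 0.1 s.
At the end, for the whole second after the job is handed in: Gripper holds the spindle still, foot over 90 mm above the table, off the stand, leaning 32 to 60 degrees, tip uppermost; white roll home on the flange, orange roll home on it (4 mm along, 6 mm across the axis, 8 degrees); trays and lids within 30 mm of their start (z of big_roll_mid in the frame of spindle_seat between 0.009 and 0.017 m and x of big_roll_mid in the frame of spindle_seat between -0.006 and 0.006 m and y of big_roll_mid in the frame of spindle_seat between -0.006 and 0.006 m and angle between the z axis of each of big_roll, small_roll and the z axis of spindle, either way round below 0.15 rad and z of small_roll_mid in the frame of spindle_seat between 0.032 and 0.04 m and x of small_roll_mid in the frame of spindle_seat between -0.006 and 0.006 m and y of small_roll_mid in the frame of spindle_seat between -0.006 and 0.006 m and angle between spindle's own z axis and vertical between 0.55 and 1.05 rad and height (world z) of spindle above 0.09 m and contact force between the fingers and spindle above 1 N and contact force between spindle and spindle_stand below 0.1 N and linear speed of spindle below 0.04 m/s and angular speed of spindle below 0.3 rad/s and distance of each of meal_tray_a, meal_tray_b, lid_stack from where it was at the start of the episode below 0.03 m); the arm keeps its last pose, push and grip.
It fails at once if a meal tray or the lid stack is shifted by more than 30 mm (distance of any of meal_tray_a, meal_tray_b, lid_stack from where it was at the start of the episode above 0.03 m).
It also fails if it takes over 69 s, if anything falls off the work surface, if the arm or the gripper's body presses on something with over 40 N, if the wrist force passes 120 N, or if a joint passes its speed limit or range.

### The arm

A 7-joint arm with a two-finger parallel gripper is mounted at the origin on the work surface; the furniture and walls round the work are solid. World frame = base frame: x ahead of the robot, y to its left, z up, the work surface at z = 0. Lengths are in mm, angles in rad, forces in N, time in s.
With the tool pointing down it reaches from about 400 to 925 mm from the base axis. Payload 5.6 kg.
Tool frame: the origin (TCP) lies midway between the tips of the shut fingers; the grasp point (between the pads) lies manip.pinch_z behind it (manip.pinch_z is the distance from the TCP to the grasp point, in mm); z points along the fingers, y is the line along which they close (so a half turn about z gives the same grasp; the last joint's range is limited). The gripper opens to 85 mm and grips with 20 to 120 N. Pads are 22 mm wide; open, the fingers measure 114 mm over their backs; the gripper's body (76 mm by 85 mm) begins 54 mm behind the grasp point. The pads swing forward as they close: fully open they stand 13 mm farther back than shut.
Start: joints at [1.14, 0.468, -0.012, 1.603, 0.006, 1.071, -0.056], TCP at [245.76, -601.756, 231.29] pointing down, gripper open.
Joint ranges: [-2.53, 2.53], [-0.31, 2.02], [-1.57, 1.55], [0.28, 2.44], [-1.29, 4.43], [0.15, 1.84], [-2.92, 2.92]. Speed limits (rad/s): [2.57, 2.57, 3.14, 3.14, 3.14, 3.14, 3.14].

### API

Orientations are given as a rotation vector (axis times angle).
In Python, from cell import manip gives the robot as it stands.
- The arm moves only by the tool step_arm, never from a script. Its argument "deltas" is a list of rows, each a list of 7 numbers: the turn, a rotation vector about the tool's x, y, z in rad, then the shift along the tool's x, y, z in m, then the closure, from 0 (fully open) to 1 (shut). In form: [[wx, wy, wz, tx, ty, tz, fingers], ...]. A call has 1 to 5 rows; each row shifts and turns the commanded pose from where the row before left it, along the tool's axes as they then stand; what a row does not reach is not made up. A row lasts 1/8 s, in which the tool goes at most 62.5 mm and 10.7 degrees, less where a joint would pass 70% of its speed; a pose out of reach is approached as far as the arm can. A call with a gripper value outside its range is refused whole. The fingers move at their own pace and stop on an object; the grip force is fixed at half the most. Time passes only in rows, so rows that do not move let the fingers close. It gives the time, the measured TCP pose, the force, the opening and the grip force at its end, in the units of the state.
- manip.get_obs(): the state, without advancing time (a new reading comes with each control period).
- manip.capture(name): name is "side" or "top"; returns the picture (384x512x3 uint8, blue, green, red); there is no depth.
- manip.camera_params(name): a dict with "vfov" (degrees; the focal length in pixels is half the picture's height over the tangent of half this angle, whatever the lens; pixels are square), "cx", "cy" (the principal point, pixels), "eye" and "attitude" of the camera in the world. Camera axes: x right, y up, looking along -z (the intrinsics and any distortion apply to the point x, -y, -z); pixel columns grow to the right and rows downward; lengths in mm; the calibration is good to about 2 mm. A picture is of the moment at which its call begins. camera_params takes no time and is no camera call.
- manip.close_job(): hands the job in; it is judged then, once.
The state is a dict: "time_s": time; "qpos": joint angles; "qvel": joint speeds; "joint_torque": joint torques, N m; "position": TCP position; "orientation": TCP orientation; "wrist_force": force on the tool from outside, world axes, zero at the start; "moment": the same for the moment, N m; "grip_width": finger opening in mm; "grip_force": force on a finger pad.
Only numpy, scipy, OpenCV 4.12 (cv2) and the standard library are available. Lean on these libraries where they do the work, as an engineer would, in place of code of your own. Each camera call takes 0.05 s, during which the arm holds its last target. There are 200 camera calls.

## Working session

There is one attempt and no reset: what is moved stays moved. The work goes in short steps, Python scripts to look and compute and a tool call to move; the robot and the scene stay as the last step left them, time stands still between calls to the robot, and variables do not carry over. Pictures are saved under pics/ and viewed, at most 10 in all, crops included, and the job is handed in when it is done.

Besides the shell and the picture viewer there is one more tool, called after "Request:" as name(argument=value, ...) on one line, values as JSON. step_arm: Moves the arm, as the interface text tells. Its arguments: {"type":"object","properties":{"deltas":{"type":"array","items":{"type":"array","items":{"type":"number"}}}},"required":["deltas"]}

```bash
mkdir -p pics; ls; python3 - <<'E'
from cell import manip
import cv2
for n in("side","top"):
    cv2.imwrite(f"pics/{n}0.png",manip.capture(n)); print(n,manip.camera_params(n))
o=manip.get_obs();print(o, manip.pinch_z)
E
```

```text
pics
side {'vfov': 53.47217511344013, 'cx': 257.3168714516254, 'cy': 186.20987320194232, 'eye': array([189.65044687, 770.12323991, 688.73001251]), 'attitude': array([ 0.23820093, -1.29339417, -2.44193028])}
top {'vfov': 51.22002152718713, 'cx': 257.75029432247237, 'cy': 194.6932636125942, 'eye': array([396.33117623,  23.00061919, 968.11090293]), 'attitude': array([ 0.10614436, -0.12746636, -1.53905632])}
{'time_s': 0.1, 'qpos': array([ 1.13999015,  0.46830967, -0.01159049,  1.60350248,  0.00600192,
        1.07145234, -0.05629183]), 'qvel': array([-0.00169722, -0.00051011,  0.00066959, -0.00261131,  0.00027705,
        0.00053486, -0.00081363]), 'joint_torque': array([ 1.07334286e-03, -5.33518732e+01,  2.13490671e-02, -2.51966125e+01,
        1.13922279e-02,  4.27049279e-03,  2.29882187e-05]), 'position': array([ 245.54410198, -601.29391583,  230.432289  ]), 'orientation': array([-3.08118944e+00, -6.04947811e-01,  6.86170849e-04]), 'wrist_force': array([-0.22796085,  0.24999756,  1.0668079 ]), 'moment': array([ 0.03365168, -0.0480271 ,  0.00264037]), 'grip_force': 0.0, 'grip_width': 85.48776548096389} 18.700000000000003
```

View pics/top0.png

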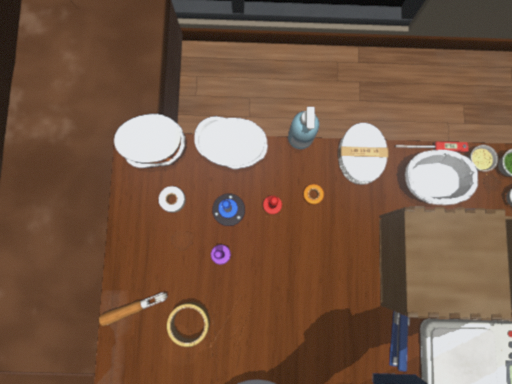

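View pics/side0.png

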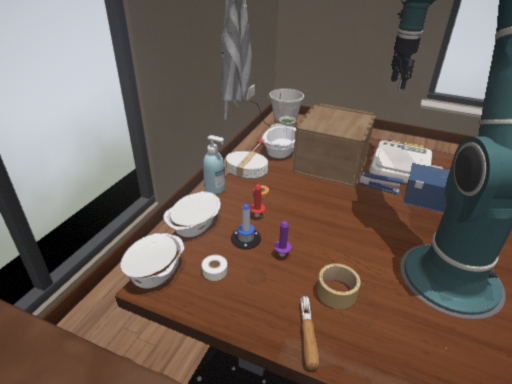

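Top view: white roll about (171,199), blue spindle in its black stand about (228,209), orange roll about (314,194). Look-alikes: red spindle (272,204), purple spindle (221,254), tape ring (187,325). By the description I choose the blue one on the black disc. Next, a close crop to check it.

```bash
cat > h.py <<'E'
import numpy as np, cv2
from scipy.spatial.transform import Rotation as R
from cell import manip
def cam(n):
    p=manip.camera_params(n); f=192/np.tan(np.radians(p['vfov']/2))
    return p,f,R.from_rotvec(p['attitude']).as_matrix()
def proj(n,P):
    p,f,M=cam(n); c=(np.atleast_2d(P)-p['eye'])@M
    return np.c_[p['cx']+f*c[:,0]/-c[:,2], p['cy']+f*c[:,1]/c[:,2]]
def onz(n,u,v,z):
    p,f,M=cam(n); d=M@np.array([(u-p['cx'])/f,-(v-p['cy'])/f,-1]); e=p['eye']
    return e+d*(z-e[2])/d[2]
def crop(n,img,x,y,w,h,s,name):
    cv2.imwrite(f"pics/{name}.png",cv2.resize(img[y:y+h,x:x+w],None,fx=s,fy=s,interpolation=cv2.INTER_CUBIC))
E
python3 - <<'E'
from h import *
t=cv2.imread("pics/top0.png"); s=cv2.imread("pics/side0.png")
a=cv2.resize(t[170:270,150:350],None,fx=4,fy=4,interpolation=cv2.INTER_CUBIC)[:300]
b=cv2.resize(s[170:290,190:310],None,fx=2.5,fy=2.5,interpolation=cv2.INTER_CUBIC)
c=np.zeros((600,800,3),np.uint8); c[:300]=a; c[300:,:300]=b
cv2.imwrite("pics/c0.png",c)
hsv=cv2.cvtColor(t,cv2.COLOR_BGR2HSV)
def blob(m,x,y,w,h):
    k=np.zeros_like(m); k[y:y+h,x:x+w]=m[y:y+h,x:x+w]
    cs=max(cv2.findContours(k,cv2.RETR_EXTERNAL,cv2.CHAIN_APPROX_NONE)[0],key=cv2.contourArea); return cv2.fitEllipse(cs)
w=blob(((hsv[...,1]<90)&(hsv[...,2]>110)).astype(np.uint8),150,180,45,40)
o=blob(((hsv[...,1]>150)&(hsv[...,2]>140)&(hsv[...,0]<22)).astype(np.uint8),295,178,40,34)
d=blob(((hsv[...,2]<60)).astype(np.uint8),205,188,45,45)
bl=blob(((hsv[...,0]>95)&(hsv[...,0]<125)&(hsv[...,1]>130)&(hsv[...,2]>70)).astype(np.uint8),205,188,45,45)
for n,e,z in(("white",w,24),("orange",o,18),("disc",d,7),("blue",bl,36)): print(n,np.round(e[0],1),np.round(e[1],1),onz("top",*e[0],z).round(1))
E
```

```text
Traceback (most recent call last):
ValueError: max() iterable argument is empty
```

View pics/c0.png

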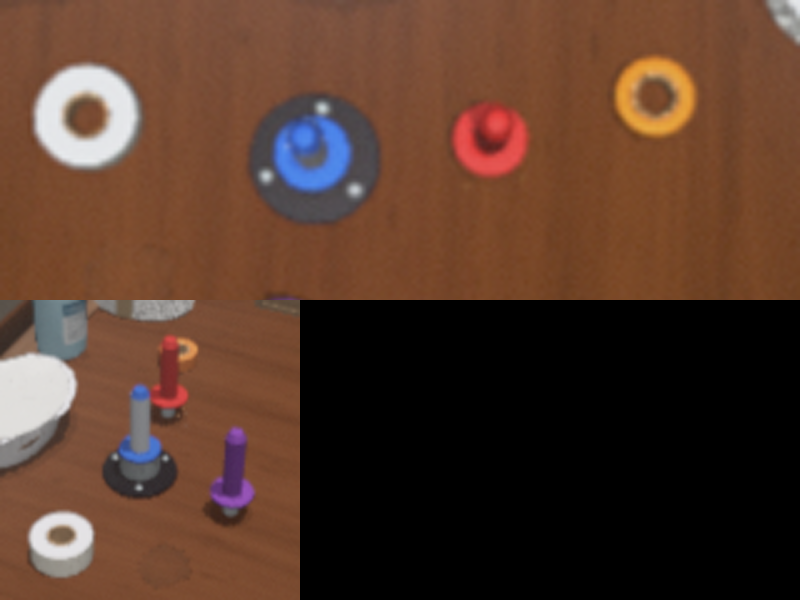

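Crop confirms: blue tip/flange with grey shaft on the black stand at (228,208); white roll top (171.2,198.6); orange (313.4,193.6); the red one has no stand.

```bash
python3 - <<'E'
from h import *
for n,u,v,z in(("white",171.2,198.6,26),("orange",313.4,193.6,20),("disc",228.1,209.1,7),("flange",227.9,207.9,36),("tip",225.9,203.9,112),("redtip",273.8,199.6,104),("redfl",272.4,204.6,28),("purp",221,254,104)):
    P=onz("top",u,v,z); print(n,P.round(1),"r",np.hypot(*P[:2]).round(),"side",proj("side",P).round(1))
w=onz("top",171.2,198.6,26); print(np.linalg.norm(onz("top",184.5,198.6,26)-w))
for n,u,v,z in(("white",214.4,263,26),("tip",245.7,204.8,112),("flange",245.7,229.5,36)):print(n,onz("side",u,v,z).round(1))
M=R.from_rotvec(manip.get_obs()['orientation']).as_matrix();print(M.round(3))
E
```

```text
white [522.8 216.6  26. ] r 566.0 side [[214.1 263.6]]
orange [ 545.8 -121.4   20. ] r 559.0 side [[260.5 189.2]]
disc [503.9  82.4   7. ] r 511.0 side [[245.1 237. ]]
flange [503.4  81.2  36. ] r 510.0 side [[245.5 228.4]]
tip [503.2  81.  112. ] r 510.0 side [[245.7 205.2]]
redtip [516.7 -22.3 104. ] r 517.0 side [[257.  185.3]]
redfl [515.3 -23.2  28. ] r 516.0 side [[257.1 207.4]]
purp [396.4  87.8 104. ] r 406.0 side [[284.9 220.7]]
31.39547461258148
white [523.  214.7  26. ]
tip [503.8  79.7 112. ]
flange [501.1  84.9  36. ]
[[ 0.926  0.378 -0.001]
 [ 0.378 -0.926  0.001]
 [-0.    -0.002 -1.   ]]
```

Reprojections between the two cameras agree to 1–2 mm (height, disc and reach plausible). Spindle (503.5,81.3), white (522.8,216), orange (545.8,−121.4). Raising and turning first, so that the fingers close along world x (tool x = world y, tool y = world x).

Request:
step_arm(deltas=[[0, 0, -0.169, 0, 0, -0.03, 0], [0, 0, -0.169, 0, 0, -0.03, 0], [0, 0, -0.169, 0, 0, -0.03, 0], [0, 0, -0.169, 0, 0, -0.03, 0], [0, 0, -0.169, 0, 0, 0, 0]])

```text
time_s: 0.72
position: [246.2, -602.7, 354.0]
orientation: [2.555, 1.82, -0.001]
wrist_force: [-0.5, 0.3, -1.0]
grip_width: 85.4
grip_force: 0.0
```

Request:
step_arm(deltas=[[0, 0, -0.169, 0, 0, 0, 0], [0, 0, -0.169, 0, 0, 0, 0], [0, 0, 0, 0.045, 0.015, 0, 0], [0, 0, 0, 0.045, 0.015, 0, 0], [0, 0, 0, 0.045, 0.015, 0, 0]])

```text
time_s: 1.35
position: [291.0, -465.1, 350.8]
orientation: [-2.221, -2.221, -0.0]
wrist_force: [1.5, 0.5, 0.7]
grip_width: 85.0
grip_force: 0.0
```

Request:
step_arm(deltas=[[0, 0, 0, 0.045, 0.015, 0, 0], [0, 0, 0, 0.045, 0.015, 0, 0], [0, 0, 0, 0.045, 0.015, 0, 0], [0, 0, 0, 0.045, 0.015, 0, 0], [0, 0, 0, 0.045, 0.015, 0, 0]])

```text
time_s: 1.98
position: [365.9, -240.1, 351.1]
orientation: [-2.221, -2.221, 0.001]
wrist_force: [0.4, -0.8, 1.1]
grip_width: 85.2
grip_force: 0.0
```

Request:
step_arm(deltas=[[0, 0, 0, 0.045, 0.015, 0, 0], [0, 0, 0, 0.045, 0.015, 0, 0], [0, 0, 0, 0.045, 0.015, 0, 0], [0, 0, 0, 0.045, 0.015, 0, 0], [0, 0, 0, 0.045, 0.015, 0, 0]])

```text
time_s: 2.6
position: [440.8, -15.4, 351.2]
orientation: [2.222, 2.221, -0.001]
wrist_force: [0.3, -0.4, -0.1]
grip_width: 85.6
grip_force: 0.0
```

```bash
cat >> h.py <<'E'
def st(target=None):
    o=manip.get_obs(); M=R.from_rotvec(o['orientation']).as_matrix(); p=o['position']
    print("t",round(o['time_s'],2),"p",p.round(1),"M",M.round(3).tolist(),"w",round(o['grip_width'],1),"gf",round(o['grip_force'],1),"F",o['wrist_force'].round(1))
    if target is not None: print("tool shift",(M.T@(np.array(target)-p)).round(1))
    D=np.array([[0,1,0],[1,0,0],[0,0,-1.]]); print("rot corr (tool)",R.from_matrix(M.T@D).as_rotvec().round(4))
E
python3 -c "
from h import *
st((522.8,216,0))
for u,v in((150,166),(160,166),(175,160),(182,150)): print(onz('top',u,v,30).round())"
```

```text
t 2.6 p [440.8 -15.4 351.2] M [[0.0, 1.0, -0.0], [1.0, -0.0, -0.001], [-0.001, -0.0, -1.0]] w 85.6 gf 0.0 F [ 0.3 -0.4 -0.1]
tool shift [231.6  81.9 351. ]
rot corr (tool) [-0.      0.0006 -0.0004]
[599. 271.  30.]
[600. 247.  30.]
[616. 212.  30.]
[641. 197.  30.]
```

Request:
step_arm(deltas=[[0, 0, 0, 0.0463, 0.0164, 0, 0], [0, 0, 0, 0.0463, 0.0164, 0, 0], [0, 0, 0, 0.0463, 0.0164, 0.03, 0], [0, 0, 0, 0.0463, 0.0164, 0.03, 0], [0, 0, 0, 0.0463, 0.0164, 0.03, 0]])

```text
time_s: 3.22
position: [523.3, 215.7, 259.8]
orientation: [2.222, 2.22, -0.001]
wrist_force: [1.2, 0.1, 0.5]
grip_width: 85.4
grip_force: 0.0
```

Request:
step_arm(deltas=[[0, 0, 0, 0, 0, 0.05, 0], [0, 0, 0, 0, 0, 0.05, 0], [0, 0, 0, 0, 0, 0.05, 0], [0, 0, 0, 0, 0, 0.03, 0], [0, 0, 0, 0, 0, 0, 0]])

```text
time_s: 3.85
position: [521.0, 213.9, 78.8]
orientation: [-2.219, -2.22, 0.008]
wrist_force: [-0.4, -0.4, -0.1]
grip_width: 85.3
grip_force: 0.0
```

```bash
python3 -c "
from h import *
st((522.8,216,0))
t=manip.capture('top');s=manip.capture('side')
c=np.hstack([cv2.resize(t[140:260,110:260],None,fx=2.6,fy=2.6,interpolation=2),cv2.resize(s[150:270,150:300],None,fx=2.6,fy=2.6,interpolation=2)])
cv2.imwrite('pics/w1.png',c);print(c.shape)"
```

```text
t 3.85 p [521.  213.9  78.8] M [[-0.0, 1.0, -0.005], [1.0, 0.0, -0.002], [-0.002, -0.005, -1.0]] w 85.3 gf 0.0 F [-0.4 -0.4 -0.1]
tool shift [ 2.3  2.2 78.8]
rot corr (tool) [-0.0053  0.0018  0.0003]
(312, 780, 3)
```

View pics/w1.png

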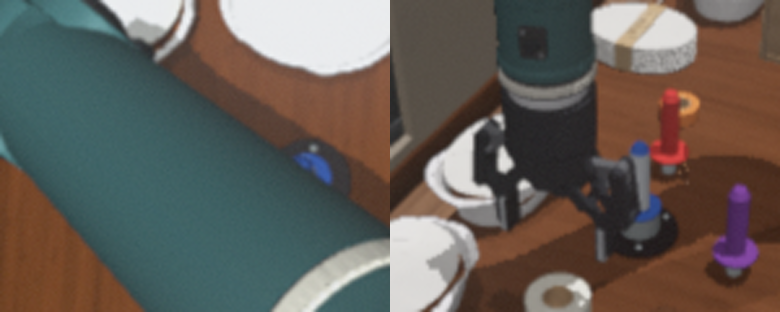

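The side view shows the open fingers centred over the white roll (crop 558,295), with clear space to the spindle and trays. Descending.

Request:
step_arm(deltas=[[-0.005, 0.002, 0, 0.002, 0.002, 0.025, 0], [0, 0, 0, 0, 0, 0.025, 0], [0, 0, 0, 0, 0, 0.018, 0], [0, 0, 0, 0, 0, 0.01, 0], [0, 0, 0, 0, 0, 0, 0]])

```text
time_s: 4.58
position: [525.1, 216.9, 3.3]
orientation: [2.22, 2.22, 0.008]
wrist_force: [-1.0, -0.2, -0.1]
grip_width: 85.3
grip_force: 0.0
```

```bash
python3 -c "
from h import *
st((522.8,216,0))
"
```

```text
t 4.58 p [525.1 216.9   3.3] M [[0.0, 1.0, 0.005], [1.0, -0.0, 0.002], [0.002, 0.005, -1.0]] w 85.3 gf 0.0 F [-1.  -0.2 -0.1]
tool shift [-0.9 -2.3  3.3]
rot corr (tool) [ 0.0049 -0.0019 -0.    ]
```

Request:
step_arm(deltas=[[0.005, -0.002, 0, -0.001, -0.002, 0.002, 0], [0, 0, 0, 0, 0, 0, 0.5], [0, 0, 0, 0, 0, 0, 1], [0, 0, 0, 0, 0, 0, 1], [0, 0, 0, 0, 0, 0, 1]])

```text
time_s: 5.2
position: [523.4, 215.9, 2.5]
orientation: [2.221, 2.221, 0.001]
wrist_force: [-2.8, -0.7, 8.6]
grip_width: 58.4
grip_force: 62.9
```

Request:
step_arm(deltas=[[0, 0, 0, 0, 0, 0, 1], [0, 0, 0, 0, 0, 0, 1]])

```text
time_s: 5.45
position: [523.4, 215.9, 2.5]
orientation: [2.221, 2.221, 0.001]
wrist_force: [-0.9, -1.0, 7.6]
grip_width: 58.7
grip_force: 62.9
```

```bash
python3 -c "
from h import *
st((522.8,216,0))
"
```

```text
t 5.45 p [523.4 215.9   2.5] M [[0.0, 1.0, 0.001], [1.0, -0.0, -0.0], [-0.0, 0.001, -1.0]] w 58.7 gf 62.9 F [-0.9 -1.   7.6]
tool shift [ 0.1 -0.6  2.5]
rot corr (tool) [ 0.001   0.0005 -0.    ]
```

Request:
step_arm(deltas=[[0, 0, 0, 0, 0, -0.02, 1], [0, 0, 0, 0, 0, -0.035, 1], [0, 0, 0, 0, 0, -0.04, 1], [0, 0, 0, 0, 0, -0.04, 1], [0, 0, 0, 0, 0, -0.02, 1]])

```text
time_s: 6.08
position: [523.9, 216.4, 159.3]
orientation: [2.22, 2.22, 0.005]
wrist_force: [-0.3, -0.5, -1.8]
grip_width: 58.4
grip_force: 64.5
```

Request:
step_arm(deltas=[[0, 0, 0, -0.034, -0.005, 0, 1], [0, 0, 0, -0.034, -0.005, 0, 1], [0, 0, 0, -0.034, -0.005, 0, 1], [0, 0, 0, -0.0326, -0.005, 0, 1], [0, 0, 0, 0, 0, 0, 1]])

```text
time_s: 6.7
position: [502.5, 78.0, 155.8]
orientation: [2.226, 2.216, -0.004]
wrist_force: [-0.7, 0.4, -1.3]
grip_width: 58.6
grip_force: 64.5
```

```bash
python3 -c "
from h import *
st((503.5,81.3,130))
t=manip.capture('top');s=manip.capture('side')
c=np.hstack([cv2.resize(t[150:270,160:280],None,fx=3,fy=3,interpolation=2),cv2.resize(s[140:260,180:300],None,fx=3.6,fy=3.6,interpolation=2)[:360]])
cv2.imwrite('pics/w2.png',c);print(c.shape)"
```

```text
t 6.7 p [502.5  78.  155.8] M [[0.005, 1.0, -0.002], [1.0, -0.005, -0.002], [-0.002, -0.001, -1.0]] w 58.6 gf 64.5 F [-0.7  0.4 -1.3]
tool shift [ 3.3  1.  25.8]
rot corr (tool) [-0.0015  0.002  -0.0047]
(360, 792, 3)
```

View pics/w2.png

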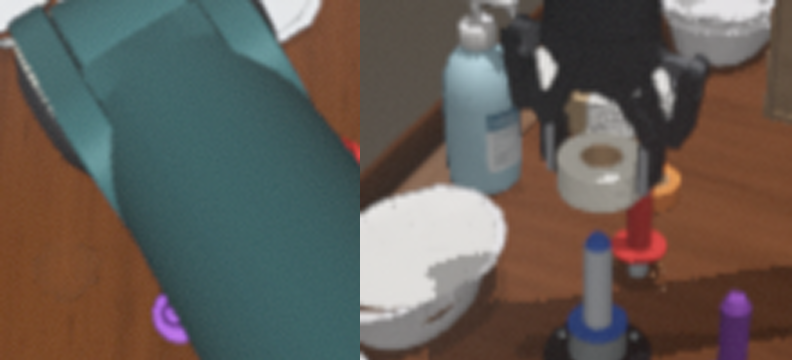

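White roll is held level, its hole at side pixel ≈(247.4,182.7), tip at ≈(245.7,205). Check the offset of roll from tool.

Request:
step_arm(deltas=[[0, 0, 0, 0, 0, 0, 1], [0, 0, 0, 0, 0, 0, 1]])

```text
time_s: 7.05
position: [503.0, 82.3, 156.3]
orientation: [-2.219, -2.223, -0.0]
wrist_force: [0.6, 0.4, 0.2]
grip_width: 58.4
grip_force: 64.5
```

```bash
python3 -c "
from h import *
st((503.5,81.3,130))
print(proj('side',[[502.5,78,179.3],[502.5,81,179.3],[505.5,78,179.3]]))
s=manip.capture('side')
c=cv2.resize(s[160:220,210:290],None,fx=9,fy=9,interpolation=2)
cv2.imwrite('pics/w3.png',c)"
```

```text
t 7.05 p [503.   82.3 156.3] M [[-0.002, 1.0, -0.0], [1.0, 0.002, 0.0], [0.0, -0.0, -1.0]] w 58.4 gf 64.5 F [0.6 0.4 0.2]
tool shift [-1.   0.5 26.3]
rot corr (tool) [-0.     -0.0004  0.0017]
[[246.63136659 182.18198759]
 [246.11026143 182.81475497]
 [245.49430865 181.88706055]]
```

View pics/w3.png

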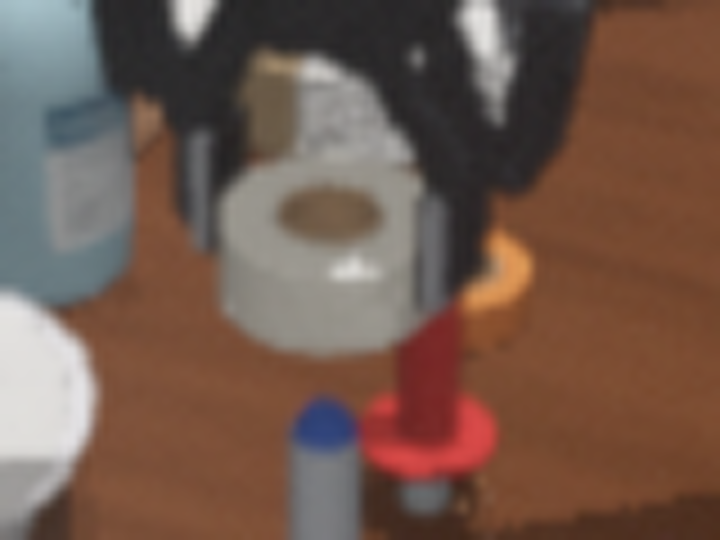

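Hole centre ≈(246.2,183.2) against spindle axis ≈245.7 at that height: within about 1.5 mm. Threading down.

Request:
step_arm(deltas=[[0, 0, 0, -0.001, 0.001, 0.02, 1], [0, 0, 0, 0, 0, 0.02, 1], [0, 0, 0, 0, 0, 0.015, 1], [0, 0, 0, 0, 0, 0.015, 1], [0, 0, 0, 0, 0, 0, 1]])

```text
time_s: 7.72
position: [503.1, 80.2, 84.8]
orientation: [-2.22, -2.221, 0.003]
wrist_force: [0.6, 0.5, -0.3]
grip_width: 58.8
grip_force: 64.5
```

Request:
step_arm(deltas=[[0, 0, 0, 0, 0, 0.015, 1], [0, 0, 0, 0, 0, 0.015, 1], [0, 0, 0, 0, 0, 0.01, 1], [0, 0, 0, 0, 0, 0, 1], [0, 0, 0, 0, 0, 0, 1]])

```text
time_s: 8.35
position: [504.3, 80.4, 46.4]
orientation: [2.221, 2.221, 0.001]
wrist_force: [0.8, 0.2, -0.0]
grip_width: 58.8
grip_force: 64.5
```

```bash
python3 -c "
from h import *
st((503.5,81.3,45))
t=manip.capture('top');s=manip.capture('side')
c=cv2.resize(s[170:270,190:310],None,fx=6,fy=6,interpolation=2)
cv2.imwrite('pics/w4.png',c)"
```

```text
t 8.35 p [504.3  80.4  46.4] M [[-0.0, 1.0, 0.0], [1.0, 0.0, 0.0], [0.0, 0.0, -1.0]] w 58.8 gf 64.5 F [ 0.8  0.2 -0. ]
tool shift [ 0.9 -0.8  1.4]
rot corr (tool) [ 0.0004 -0.0001  0.0001]
```

View pics/w4.png

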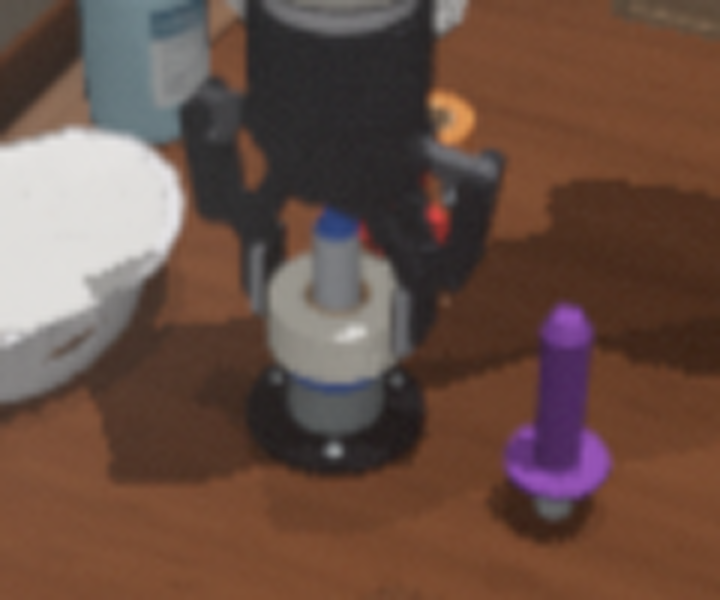

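Roll is threaded on the shaft (crop 335,310), just above the flange. Releasing, then rising.

Request:
step_arm(deltas=[[0, 0, 0, 0, -0.001, 0, 0], [0, 0, 0, 0, 0, 0, 0], [0, 0, 0, 0, 0, 0, 0], [0, 0, 0, 0, 0, 0, 0], [0, 0, 0, 0, 0, -0.02, 0]])

```text
time_s: 9.07
position: [502.0, 80.1, 66.0]
orientation: [-2.22, -2.22, 0.004]
wrist_force: [0.1, -0.4, 0.4]
grip_width: 85.6
grip_force: 0.0
```

Request:
step_arm(deltas=[[0, 0, 0, 0, 0, -0.04, 0], [0, 0, 0, 0, 0, -0.05, 0], [0, 0, 0, 0, 0, -0.04, 0], [0, 0, 0, -0.02, 0.004, 0, 0], [0, 0, 0, -0.04, 0.008, 0, 0]])

```text
time_s: 9.7
position: [515.4, 21.4, 198.6]
orientation: [2.215, 2.224, 0.003]
wrist_force: [1.0, -0.1, -0.9]
grip_width: 85.1
grip_force: 0.0
```

Request:
step_arm(deltas=[[0, 0, 0, -0.04, 0.008, 0, 0], [0, 0, 0, -0.04, 0.008, 0, 0], [0, 0, 0, -0.04, 0.008, 0, 0], [0, 0, 0, -0.02, 0.006, 0, 0], [0, 0, 0, 0, 0, 0, 0]])

```text
time_s: 10.32
position: [545.3, -120.5, 196.7]
orientation: [2.224, 2.219, 0.001]
wrist_force: [0.1, 0.1, -0.3]
grip_width: 85.2
grip_force: 0.0
```

```bash
python3 -c "
from h import *
st((545.8,-121.4,0))
t=manip.capture('top');s=manip.capture('side')
c=cv2.resize(s[130:260,190:320],None,fx=4.6,fy=4.6,interpolation=2)
cv2.imwrite('pics/w5.png',c)"
```

```text
t 10.32 p [ 545.3 -120.5  196.7] M [[0.002, 1.0, 0.001], [1.0, -0.002, 0.0], [0.0, 0.001, -1.0]] w 85.2 gf 0.0 F [ 0.1  0.1 -0.3]
tool shift [ -1.    0.4 196.7]
rot corr (tool) [ 0.0005 -0.0003 -0.0022]
```

View pics/w5.png

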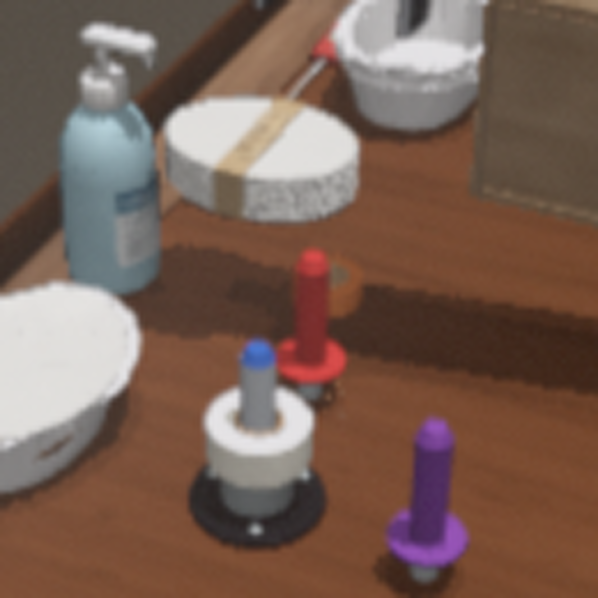

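White roll is home on the flange (crop 258,440), spindle upright. Descending on the orange roll.

Request:
step_arm(deltas=[[0, 0, 0, -0.001, 0.0005, 0.04, 0], [0, 0, 0, 0, 0, 0.04, 0], [0, 0, 0, 0, 0, 0.04, 0], [0, 0, 0, 0, 0, 0.025, 0], [0, 0, 0, 0, 0, 0.015, 0]])

```text
time_s: 11.05
position: [545.1, -118.4, 35.4]
orientation: [-2.217, -2.223, 0.0]
wrist_force: [-0.3, -0.1, 0.8]
grip_width: 85.3
grip_force: 0.0
```

Request:
step_arm(deltas=[[0, 0, 0, 0, 0, 0.015, 0], [0, 0, 0, 0, 0, 0.013, 0], [0, 0, 0, 0, 0, 0.007, 0], [0, 0, 0, 0, 0, 0, 0], [0, 0, 0, 0, 0, 0, 0]])

```text
time_s: 11.68
position: [546.0, -120.9, 1.7]
orientation: [2.221, 2.221, 0.001]
wrist_force: [0.3, -0.1, 0.1]
grip_width: 85.5
grip_force: 0.0
```

```bash
python3 -c "
from h import *
st((545.8,-121.4,2))"
```

```text
t 11.68 p [ 546.  -120.9    1.7] M [[0.0, 1.0, 0.001], [1.0, -0.0, -0.0], [-0.0, 0.001, -1.0]] w 85.5 gf 0.0 F [ 0.3 -0.1  0.1]
tool shift [-0.5 -0.2 -0.3]
rot corr (tool) [ 0.0008  0.0002 -0.0002]
```

Request:
step_arm(deltas=[[0, 0, 0, -0.0005, 0, 0, 0.5], [0, 0, 0, 0, 0, 0, 1], [0, 0, 0, 0, 0, 0, 1], [0, 0, 0, 0, 0, 0, 1], [0, 0, 0, 0, 0, 0, 1]])

```text
time_s: 12.3
position: [545.9, -121.5, 2.1]
orientation: [2.221, 2.22, -0.0]
wrist_force: [-1.3, 0.3, 6.0]
grip_width: 45.4
grip_force: 61.4
```

Request:
step_arm(deltas=[[0, 0, 0, 0, 0, 0, 1], [0, 0, 0, 0, 0, 0, 1]])

```text
time_s: 12.55
position: [545.9, -121.5, 2.1]
orientation: [2.221, 2.22, -0.0]
wrist_force: [-1.3, -0.3, 5.6]
grip_width: 45.4
grip_force: 61.4
```

```bash
python3 -c "
from h import *
st((503.5,81.3,2))"
```

```text
t 12.55 p [ 545.9 -121.5    2.1] M [[0.0, 1.0, 0.001], [1.0, -0.0, -0.001], [-0.001, 0.001, -1.0]] w 45.4 gf 61.4 F [-1.3 -0.3  5.6]
tool shift [ 2.028e+02 -4.250e+01 -1.000e-01]
rot corr (tool) [ 0.0007  0.0007 -0.0003]
```

Request:
step_arm(deltas=[[0, 0, 0, 0, 0, -0.02, 1], [0, 0, 0, 0, 0, -0.035, 1], [0, 0, 0, 0, 0, -0.04, 1], [0, 0, 0, 0, 0, -0.04, 1], [0, 0, 0, 0, 0, -0.03, 1]])

```text
time_s: 13.18
position: [546.0, -121.1, 169.2]
orientation: [2.219, 2.22, 0.002]
wrist_force: [0.9, -0.7, -1.1]
grip_width: 45.1
grip_force: 61.5
```

Request:
step_arm(deltas=[[0, 0, 0, 0.04, -0.008, 0, 1], [0, 0, 0, 0.04, -0.008, 0, 1], [0, 0, 0, 0.04, -0.008, 0, 1], [0, 0, 0, 0.04, -0.008, 0, 1], [0, 0, 0, 0.03, -0.008, 0, 1]])

```text
time_s: 13.8
position: [505.1, 70.8, 167.5]
orientation: [2.219, 2.223, 0.002]
wrist_force: [0.5, -0.4, -0.2]
grip_width: 45.3
grip_force: 61.5
```

Request:
step_arm(deltas=[[0, 0, 0, 0.0125, -0.0025, 0, 1], [0, 0, 0, 0, 0, 0, 1], [0, 0, 0, 0, 0, 0, 1]])

```text
time_s: 14.18
position: [503.5, 79.7, 166.3]
orientation: [2.223, 2.219, -0.001]
wrist_force: [0.5, -0.4, -1.0]
grip_width: 45.3
grip_force: 61.5
```

```bash
python3 -c "
from h import *
st((503.5,81.3,80))
s=manip.capture('side')
c=cv2.resize(s[150:240,200:290],None,fx=6.6,fy=6.6,interpolation=2)
cv2.imwrite('pics/w6.png',c)
p=manip.get_obs()['position'];print(proj('side',[[p[0],p[1],p[2]-2+20],[p[0]+1,p[1],p[2]+18],[p[0],p[1]+1,p[2]+18]]))"
```

```text
t 14.18 p [503.5  79.7 166.3] M [[0.002, 1.0, 0.0], [1.0, -0.002, -0.001], [-0.001, 0.0, -1.0]] w 45.3 gf 61.5 F [ 0.5 -0.4 -1. ]
tool shift [ 1.7 -0.  86.3]
rot corr (tool) [ 0.      0.0008 -0.0021]
[[245.96340658 180.72493412]
 [245.58281906 180.62666087]
 [245.78873078 180.93513762]]
```

View pics/w6.png

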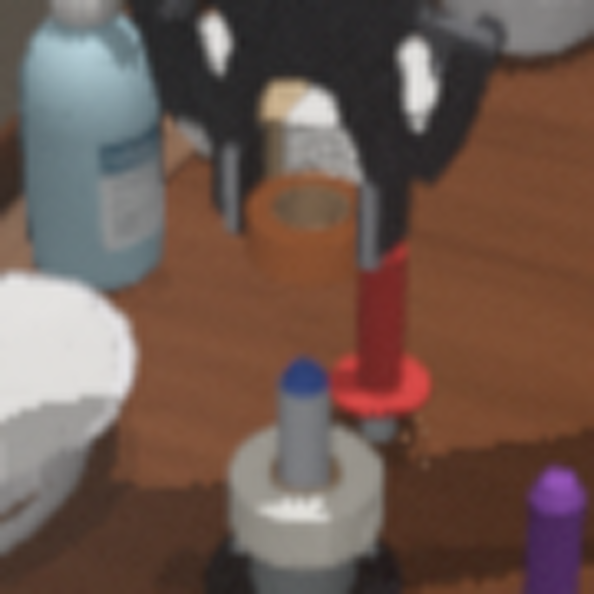

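Orange roll held level, hole (246.5,180.9) above the tip (246,207); white roll home. Threading.

Request:
step_arm(deltas=[[0, 0, 0, 0, 0.0005, 0.02, 1], [0, 0, 0, 0, 0, 0.02, 1], [0, 0, 0, 0, 0, 0.015, 1], [0, 0, 0, 0, 0, 0.015, 1], [0, 0, 0, 0, 0, 0.01, 1]])

```text
time_s: 14.85
position: [503.2, 81.3, 85.0]
orientation: [-2.221, -2.221, 0.001]
wrist_force: [-0.2, 0.4, -0.4]
grip_width: 45.5
grip_force: 61.5
```

Request:
step_arm(deltas=[[0, 0, 0, 0, 0, 0.01, 1], [0, 0, 0, 0, 0, 0.006, 1], [0, 0, 0, 0, 0, 0, 1], [0, 0, 0, 0, 0, 0, 1]])

```text
time_s: 15.35
position: [503.9, 81.3, 70.6]
orientation: [2.221, 2.221, 0.001]
wrist_force: [0.3, 0.4, -0.2]
grip_width: 45.6
grip_force: 61.5
```

```bash
python3 -c "
from h import *
st((503.5,81.3,70))"
```

```text
t 15.35 p [503.9  81.3  70.6] M [[0.0, 1.0, 0.001], [1.0, -0.0, 0.0], [0.0, 0.001, -1.0]] w 45.6 gf 61.5 F [ 0.3  0.4 -0.2]
tool shift [ 0.  -0.4  0.6]
rot corr (tool) [ 0.0007 -0.     -0.0001]
```

Request:
step_arm(deltas=[[0, 0, 0, 0, -0.0005, 0, 0], [0, 0, 0, 0, 0, 0, 0], [0, 0, 0, 0, 0, 0, 0], [0, 0, 0, 0, 0, 0, 0], [0, 0, 0, 0, 0, -0.02, 0]])

```text
time_s: 15.98
position: [502.0, 81.1, 89.9]
orientation: [-2.22, -2.22, 0.004]
wrist_force: [0.4, 0.3, -0.3]
grip_width: 85.5
grip_force: 0.0
```

Request:
step_arm(deltas=[[0, 0, 0, 0, 0, -0.035, 0], [0, 0, 0, 0, 0, -0.035, 0], [0, 0, 0, 0, 0, 0, 0], [0, 0, 0, 0, 0, 0, 0]])

```text
time_s: 16.48
position: [503.0, 80.9, 160.7]
orientation: [2.221, 2.221, -0.0]
wrist_force: [0.2, -0.4, -1.1]
grip_width: 85.2
grip_force: 0.0
```

```bash
python3 -c "
from h import *
st((503.5,81.3,86))
s=manip.capture('side'); cv2.imwrite('pics/s7.png',s)
c=cv2.resize(s[170:260,200:290],None,fx=6.6,fy=6.6,interpolation=2);cv2.imwrite('pics/w7.png',c)
h=cv2.cvtColor(s,cv2.COLOR_BGR2HSV)
m=((h[...,0]>8)&(h[...,0]<22)&(h[...,1]>170)&(h[...,2]>120)).astype(np.uint8); m[:195]=0;m[245:]=0;m[:,:225]=0;m[:,268:]=0
n,l,stt,ct=cv2.connectedComponentsWithStats(m);print(stt[1:],ct[1:])
a=np.linspace(0,6.28,60);ring=lambda z:np.c_[503.5+24*np.cos(a),81.3+24*np.sin(a),0*a+z]
q=proj('side',np.r_[ring(62),ring(82)]);print(q.min(0),q.max(0))"
```

```text
t 16.48 p [503.   80.9 160.7] M [[0.0, 1.0, 0.0], [1.0, -0.0, -0.001], [-0.001, 0.0, -1.0]] w 85.2 gf 0.0 F [ 0.2 -0.4 -1.1]
tool shift [ 0.4  0.5 74.7]
rot corr (tool) [ 0.0004  0.0006 -0.0003]
[[252 218   1   1   1]] [[252. 218.]]
[236.03977879 208.7881244 ] [254.96258126 226.80554215]
```

View pics/w7.png

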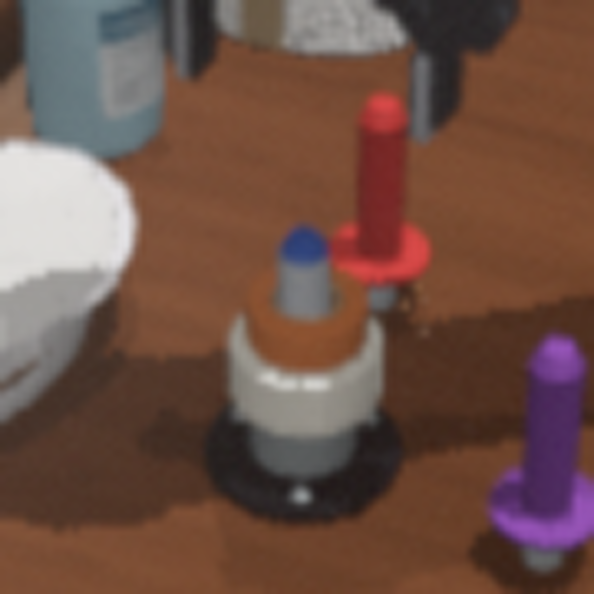

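Both rolls are home (orange spans crop 246–368 × 262–372, matching the predicted cylinder). Going down to grip the bare tip.

Request:
step_arm(deltas=[[0, 0, 0, 0.0002, 0.0003, 0.025, 0], [0, 0, 0, 0, 0, 0.025, 0], [0, 0, 0, 0, 0, 0.015, 0], [0, 0, 0, 0, 0, 0.009, 0], [0, 0, 0, 0, 0, 0, 0]])

```text
time_s: 17.15
position: [503.1, 81.6, 85.8]
orientation: [-2.221, -2.221, 0.001]
wrist_force: [0.0, 0.3, 0.5]
grip_width: 85.3
grip_force: 0.0
```

Request:
step_arm(deltas=[[0, 0, 0, 0, 0, 0, 0], [0, 0, 0, 0, 0, 0, 0]])

```text
time_s: 17.4
position: [503.8, 81.5, 86.9]
orientation: [2.221, 2.221, 0.001]
wrist_force: [-0.2, 0.2, -0.5]
grip_width: 85.5
grip_force: 0.0
```

```bash
python3 -c "
from h import *
st((503.6,81.3,86))"
```

```text
t 17.4 p [503.8  81.5  86.9] M [[0.0, 1.0, 0.001], [1.0, -0.0, -0.0], [-0.0, 0.001, -1.0]] w 85.5 gf 0.0 F [-0.2  0.2 -0.5]
tool shift [-0.2 -0.3  0.9]
rot corr (tool) [ 0.0012  0.0001 -0.0002]
```

Request:
step_arm(deltas=[[0, 0, 0, 0, 0, 0.001, 0.5], [0, 0, 0, 0, 0, 0, 1], [0, 0, 0, 0, 0, 0, 1], [0, 0, 0, 0, 0, 0, 1], [0, 0, 0, 0, 0, 0, 1]])

```text
time_s: 18.02
position: [503.8, 81.5, 85.4]
orientation: [2.221, 2.221, 0.001]
wrist_force: [0.8, 0.5, 1.0]
grip_width: 18.0
grip_force: 58.5
```

Request:
step_arm(deltas=[[0, 0, 0, 0, 0, 0, 1], [0, 0, 0, 0, 0, 0, 1], [0, 0, 0, 0, 0, 0, 1]])

```text
time_s: 18.4
position: [503.8, 81.5, 85.4]
orientation: [2.221, 2.221, 0.001]
wrist_force: [1.8, 0.1, 2.3]
grip_width: 17.8
grip_force: 58.6
```

```bash
python3 -c "
from h import *
st((503.6,81.3,86))"
```

```text
t 18.4 p [503.8  81.5  85.4] M [[0.0, 1.0, 0.001], [1.0, -0.0, 0.0], [0.0, 0.001, -1.0]] w 17.8 gf 58.6 F [1.8 0.1 2.3]
tool shift [-0.2 -0.2 -0.6]
rot corr (tool) [ 0.0007 -0.0001 -0.0001]
```

Request:
step_arm(deltas=[[0, 0, 0, 0, 0, -0.006, 1], [0, 0, 0, 0, 0, -0.01, 1], [0, 0, 0, 0, 0, -0.012, 1], [0, 0, 0, 0, 0, -0.015, 1], [0, 0, 0, 0, 0, -0.015, 1]])

```text
time_s: 19.02
position: [503.1, 81.5, 144.4]
orientation: [-2.221, -2.221, 0.001]
wrist_force: [-0.9, 0.1, -2.6]
grip_width: 17.7
grip_force: 59.0
```

Request:
step_arm(deltas=[[0, 0, 0, 0, 0, -0.02, 1], [0, 0, 0, 0, 0, -0.025, 1], [0, 0, 0, 0, 0, -0.025, 1], [0, 0, 0, 0, 0, -0.025, 1], [0, 0, 0, 0, 0, -0.025, 1]])

```text
time_s: 19.65
position: [503.1, 81.6, 265.0]
orientation: [2.221, 2.222, 0.0]
wrist_force: [-0.5, 0.2, -3.0]
grip_width: 17.8
grip_force: 59.0
```

Request:
step_arm(deltas=[[0, 0, 0, 0, 0, -0.02, 1], [0, 0, 0, 0, 0, -0.01, 1], [0, 0, 0, 0, 0, 0, 1], [0, 0, 0, 0, 0, 0, 1], [0, 0, 0, 0, 0, 0, 1]])

```text
time_s: 20.27
position: [502.9, 81.3, 292.5]
orientation: [-2.221, -2.221, 0.002]
wrist_force: [1.1, 0.4, -2.9]
grip_width: 18.2
grip_force: 59.0
```

```bash
cat >> h.py <<'E'
def prof(off):
    # expected pixel of spindle points (distance along tool z from TCP) vs picture
    s=manip.capture('side'); o=manip.get_obs(); M=R.from_rotvec(o['orientation']).as_matrix(); h=cv2.cvtColor(s,cv2.COLOR_BGR2HSV)
    for nm,d in(("tip",-off),("orange mid",-off+40),("white mid",-off+63),("foot",-off+92)):
        P=o['position']+M[:,2]*d; u,v=proj('side',P)[0]; b=h[int(round(v)),int(round(u))]; print(nm,P.round(),(u.round(1),v.round(1)),b)
    return s,h
E
python3 -c "
from h import *
st((503.6,81.3,86))
prof(26.6)"
```

```text
t 20.27 p [502.9  81.3 292.5] M [[-0.0, 1.0, -0.002], [1.0, 0.0, 0.0], [0.0, -0.002, -1.0]] w 18.2 gf 59.0 F [ 1.1  0.4 -2.9]
tool shift [ -0.    1.  206.5]
rot corr (tool) [-0.0016 -0.      0.0001]
tip [503.  81. 319.] (np.float64(246.1), np.float64(129.7)) [112 159 111]
orange mid [503.  81. 279.] (np.float64(246.1), np.float64(145.9)) [ 11 151 140]
white mid [503.  81. 256.] (np.float64(246.0), np.float64(154.9)) [ 14  54 142]
foot [503.  81. 227.] (np.float64(246.0), np.float64(165.7)) [ 23  15 132]
```

Weight shows (−2.9 N), colours along the spindle match. Check joints before leaning.

```bash
python3 -c "
from h import *
o=manip.get_obs();print(o['qpos'].round(3))"
```

```text
[ 0.54   0.298 -0.908  1.827  0.257  1.142 -0.455]
```

Request:
step_arm(deltas=[[-0.03, 0, 0, 0, 0.005, 0, 1], [-0.06, 0, 0, 0, 0.011, 0, 1], [-0.06, 0, 0, 0, 0.011, 0, 1], [-0.06, 0, 0, 0, 0.011, 0, 1], [-0.06, 0, 0, 0, 0.011, 0, 1]])

```text
time_s: 20.95
position: [552.2, 81.5, 298.4]
orientation: [2.076, 2.076, 0.284]
wrist_force: [0.5, 1.1, -3.0]
grip_width: 17.6
grip_force: 59.0
```

```bash
python3 -c "
from h import *
st();print(manip.get_obs()['qpos'].round(3));prof(26.6)"
```

```text
t 20.95 p [552.2  81.5 298.4] M [[-0.0, 0.963, 0.269], [1.0, 0.0, 0.0], [-0.0, 0.269, -0.963]] w 17.6 gf 59.0 F [ 0.5  1.1 -3. ]
rot corr (tool) [0.2722 0.     0.0003]
[ 0.559  0.22  -0.899  1.909  0.337  0.857 -0.497]
tip [545.  82. 324.] (np.float64(228.8), np.float64(124.0)) [111 159 111]
orange mid [556.  82. 286.] (np.float64(224.9), np.float64(138.6)) [ 11 141 134]
white mid [562.  82. 264.] (np.float64(222.8), np.float64(146.7)) [ 11  92 139]
foot [570.  82. 236.] (np.float64(220.2), np.float64(156.4)) [ 19  19 144]
```

Leaning well, everything follows. Continue.

Request:
step_arm(deltas=[[-0.06, 0, 0, 0, 0.011, 0, 1], [-0.06, 0, 0, 0, 0.011, 0, 1], [-0.06, 0, 0, 0, 0.011, 0, 1], [-0.06, 0, 0, 0, 0.011, 0, 1], [-0.06, 0, 0, 0, 0.011, 0, 1]])

```text
time_s: 21.62
position: [602.5, 81.4, 319.1]
orientation: [1.898, 1.898, 0.556]
wrist_force: [0.2, -0.3, -1.7]
grip_width: 17.9
grip_force: 59.0
```

Request:
step_arm(deltas=[[-0.06, 0, 0, 0, 0.011, 0, 1], [-0.06, 0, 0, 0, 0.011, 0, 1], [-0.06, 0, 0, 0, 0.011, 0, 1], [-0.03, 0, 0, 0, 0.005, 0, 1], [0, 0, 0, 0, 0, 0, 1]])

```text
time_s: 22.25
position: [632.4, 81.6, 341.6]
orientation: [1.764, 1.765, 0.723]
wrist_force: [-0.4, 0.3, -2.6]
grip_width: 17.6
grip_force: 59.1
```

Request:
step_arm(deltas=[[0, 0, 0, 0, 0, 0, 1], [0, 0, 0, 0, 0, 0, 1], [0, 0, 0, 0, 0, 0, 1], [0, 0, 0, 0, 0, 0, 1], [0, 0, 0, 0, 0, 0, 1]])

```text
time_s: 22.88
position: [633.0, 81.4, 342.2]
orientation: [1.764, 1.763, 0.725]
wrist_force: [0.3, -0.2, -2.9]
grip_width: 17.8
grip_force: 59.1
```

```bash
python3 -c "
from h import *
st();o=manip.get_obs();print(o['qpos'].round(3),o['qvel'].round(3));s,h=prof(26.6)
M=R.from_rotvec(o['orientation']).as_matrix()
# fit axis of white+blue tip: sample colours along predicted axis
for d in range(-30,72,6):
    u,v=proj('side',o['position']+M[:,2]*d)[0];print(d+26.6,h[int(round(v)),int(round(u))],end=' ')
# width-wise across white mid
print()
for e in range(-42,43,6):
    u,v=proj('side',o['position']+M[:,2]*36.4+M[:,1]*e)[0];print(e,s[int(round(v)),int(round(u))],end=' ')"
```

```text
t 22.88 p [633.   81.4 342.2] M [[0.0, 0.711, 0.703], [1.0, -0.0, -0.0], [-0.0, 0.703, -0.711]] w 17.8 gf 59.1 F [ 0.3 -0.2 -2.9]
rot corr (tool) [ 7.8e-01  1.0e-04 -1.0e-04]
[ 0.412  0.107 -0.716  2.071  0.883  0.34  -1.021] [ 0.001 -0.001 -0.     0.001  0.003 -0.001 -0.   ]
tip [614.  81. 361.] (np.float64(200.5), np.float64(102.9)) [111 167 107]
orange mid [642.  81. 333.] (np.float64(190.6), np.float64(112.6)) [ 12  98 140]
white mid [659.  81. 316.] (np.float64(185.1), np.float64(117.9)) [ 11 156 131]
foot [679.  81. 296.] (np.float64(178.4), np.float64(124.4)) [ 22  19 145]
-3.3999999999999986 [111 159 104] 2.6000000000000014 [111 163 114] 8.600000000000001 [111 157 120] 14.600000000000001 [112  65 121] 20.6 [108  10 123] 26.6 [114  10 123] 32.6 [105   8 122] 38.6 [ 10  48 123] 44.6 [ 12 160 209] 50.6 [ 11 168 158] 56.6 [ 11 168 135] 62.6 [ 11 156 131] 68.6 [ 12  25 183] 74.6 [ 23  14 169] 80.6 [ 25  19 144] 86.6 [ 22  19 144] 92.6 [ 22  20 143] 
-42 [71 79 86] -36 [71 80 87] -30 [ 96 102 106] -24 [131 138 141] -18 [116 126 136] -12 [ 56  79 118] -6 [ 48  74 122] 0 [ 51  80 131] 6 [ 83 107 152] 12 [111 133 177] 18 [212 215 219] 24 [209 215 217] 30 [76 83 91] 36 [68 77 85] 42 [71 79 86]
```

Steady at 44.7°. One numeric check that the rolls sit home: sample colours along the camera-facing surface of each.

```bash
python3 -c "
from h import *
s=manip.capture('side');h=cv2.cvtColor(s,cv2.COLOR_BGR2HSV);o=manip.get_obs();M=R.from_rotvec(o['orientation']).as_matrix();z=M[:,2]
e=manip.camera_params('side')['eye']
for nm,r,a,b in(('orange r24',24,24,62),('white r30',30,44,86),('flange r22',22,72,90),('foot r8',8,78,114),('shaft r10',10,-4,34)):
    print(nm)
    for d in range(a,b,2):
        P=o['position']+z*(d-26.6);k=e-P;k-=z*(k@z);k/=np.linalg.norm(k)
        u,v=proj('side',P+k*r)[0];print(d,h[int(round(v)),int(round(u))],end='; ')
    print()
print(o['wrist_force'],o['grip_force'])"
```

```text
orange r24
24 [ 12 160 202]; 26 [ 12 160 210]; 28 [ 12 160 210]; 30 [ 11 167 157]; 32 [ 11 167 157]; 34 [ 11 164 135]; 36 [ 11 164 135]; 38 [ 10 165 133]; 40 [ 10 165 133]; 42 [ 11 151 132]; 44 [ 11 151 132]; 46 [ 13  26 183]; 48 [ 13  26 183]; 50 [ 18   6 218]; 52 [ 18   6 218]; 54 [ 20  14 169]; 56 [ 20  14 169]; 58 [ 22  19 144]; 60 [ 22  19 144]; 
white r30
44 [ 18   6 218]; 46 [ 18   6 218]; 48 [ 21   9 202]; 50 [ 20  14 169]; 52 [ 19  19 150]; 54 [ 22  19 144]; 56 [ 22  19 144]; 58 [ 20  21 143]; 60 [ 20  21 143]; 62 [ 21  18 142]; 64 [ 21  18 142]; 66 [ 21  18 142]; 68 [ 21  18 142]; 70 [ 23  17 133]; 72 [ 23  17 133]; 74 [ 30   7 117]; 76 [ 90   5 102]; 78 [ 90   5 100]; 80 [15  5 94]; 82 [16 32 88]; 84 [14 44 87]; 
flange r22
72 [ 24  18 144]; 74 [ 21  18 142]; 76 [ 21  18 142]; 78 [ 23  17 133]; 80 [ 23  17 133]; 82 [ 90   5 102]; 84 [ 90   5 102]; 86 [15  5 94]; 88 [15  5 94]; 
foot r8
78 [ 20  21 143]; 80 [ 20  21 143]; 82 [ 21  18 142]; 84 [ 21  18 142]; 86 [ 21  18 142]; 88 [ 21  18 142]; 90 [ 23  17 133]; 92 [ 23  17 133]; 94 [ 30   7 117]; 96 [ 90   5 102]; 98 [ 90   5 100]; 100 [15  5 94]; 102 [15  5 94]; 104 [14 44 87]; 106 [14 44 87]; 108 [15 42 86]; 110 [16 45 85]; 112 [17 41 87]; 
shaft r10
-4 [111 169 113]; -2 [111 167 119]; 0 [111 163 117]; 2 [112 156 121]; 4 [112 124 117]; 6 [112  67 121]; 8 [112  24 119]; 10 [110  12 124]; 12 [114  10 124]; 14 [114  10 124]; 16 [113   8 123]; 18 [113   8 123]; 20 [105   8 122]; 22 [105   8 122]; 24 [110   6 122]; 26 [110   6 122]; 28 [ 12  48 123]; 30 [ 12  48 123]; 32 [ 11 152 179]; 
[-0.18924684  0.23341398 -2.8560181 ] 59.07645632105414
```

```bash
python3 -c "
from h import *
s=np.mean([manip.capture('side').astype(float) for _ in range(2)],0).astype(np.float32)
o=manip.get_obs();M=R.from_rotvec(o['orientation']).as_matrix();z=M[:,2]
e=manip.camera_params('side')['eye'];cv2.imwrite('pics/s9.png',s)
for sag in(0,2.5):
  for az in(-40,0,40):
    print(sag,az)
    D=np.arange(22,60,1.);uv=[]
    for d in D:
        P=o['position']+z*(d-26.6);P=P-M[:,1]*0-sag*np.array([0.703,0,0.711])
        k=e-P;k-=z*(k@z);k/=np.linalg.norm(k);k=R.from_rotvec(z*np.radians(az)).apply(k)
        uv.append(proj('side',P+k*24)[0])
    uv=np.float32(uv);c=cv2.remap(s,uv[:,0].copy(),uv[:,1].copy(),cv2.INTER_LINEAR)[:,0]
    print('B',c[:,0].astype(int).tolist());print('R',c[:,2].astype(int).tolist())"
```

```text
0 -40
B [48, 47, 47, 47, 47, 47, 49, 49, 50, 48, 45, 43, 41, 40, 40, 40, 39, 40, 40, 41, 41, 42, 46, 53, 61, 70, 84, 98, 111, 124, 134, 137, 140, 142, 142, 139, 134, 129]
R [122, 125, 129, 133, 137, 139, 143, 145, 147, 142, 132, 125, 118, 114, 113, 112, 112, 111, 111, 111, 111, 111, 112, 113, 115, 118, 123, 129, 135, 142, 147, 150, 152, 154, 154, 150, 145, 140]
0 0
B [73, 73, 75, 77, 78, 73, 67, 61, 55, 51, 49, 48, 47, 46, 46, 46, 46, 46, 47, 48, 50, 60, 82, 109, 137, 168, 184, 199, 208, 212, 204, 192, 180, 164, 153, 146, 139, 135]
R [176, 189, 198, 205, 209, 201, 189, 175, 161, 150, 144, 139, 136, 134, 133, 133, 132, 132, 131, 131, 131, 134, 142, 154, 168, 185, 197, 208, 215, 218, 210, 199, 188, 173, 163, 156, 150, 146]
0 40
B [81, 81, 79, 76, 73, 69, 68, 67, 66, 64, 65, 65, 65, 64, 70, 75, 81, 87, 102, 116, 133, 149, 162, 180, 194, 206, 214, 216, 217, 217, 216, 207, 201, 193, 186, 182, 179, 176]
R [216, 216, 211, 206, 201, 195, 192, 189, 186, 184, 183, 182, 181, 180, 180, 180, 180, 181, 184, 186, 189, 191, 195, 203, 210, 216, 220, 221, 222, 222, 221, 214, 208, 202, 196, 193, 190, 1
[... 529 characters left out ...]
49, 141, 136, 133]
R [162, 177, 189, 199, 199, 192, 182, 169, 155, 144, 138, 133, 131, 129, 129, 128, 128, 127, 127, 127, 128, 132, 141, 154, 170, 188, 202, 211, 216, 213, 208, 196, 183, 170, 158, 151, 146, 144]
2.5 40
B [79, 79, 80, 80, 80, 76, 73, 70, 66, 65, 64, 63, 62, 61, 61, 60, 60, 63, 67, 73, 79, 97, 121, 145, 174, 196, 207, 213, 217, 219, 216, 212, 205, 196, 189, 181, 176, 171]
R [212, 213, 214, 214, 213, 207, 201, 194, 187, 184, 181, 178, 176, 175, 174, 174, 173, 172, 172, 172, 172, 176, 182, 190, 200, 210, 216, 220, 222, 223, 221, 217, 211, 203, 197, 191, 187, 183][ WARN:0@2.521] global loadsave.cpp:1063 imwrite_ Unsupported depth image for selected encoder is fallbacked to CV_8U.
```

```bash
python3 -c "
from cell import manip
print(manip.close_job())"
```

```text
the job is handed in; nothing more can be done
None
```

The job is handed in, with no verdict reported: both rolls looked home on the spindle, which the arm holds steady by its bare tip, leaning about 45° with its foot about 300 mm above the table, and nothing touched the trays or lids.

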